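# Pick out the dummy bottle by its weight

## Task

One of the two unlabelled capped bottles in the white rack is filled; the other is a hollow dummy, made up to look just the same but weighing only about a third as much. Find the dummy by lifting, and set it down in the steel tray. Leave the filled bottle in the rack, or put it back there if you have lifted it.

Things in the scene. Friction and masses are not known exactly. Their poses are not given: they have to be found in the camera images.
- rack: fixed white plastic bottle rack, 90 x 200 x 22 mm; origin on the table under its centre, z up, y along the row of its two wells, which are 63 mm wide and 12 mm deep, floors 10 mm above the table, centres 55 mm either side of the rack's centre. The two bottles stand in it; labelled bottles and the clear empty one elsewhere on the table are no part of the job
- cap_left (a point): a fixed point of the rack, on the axis of the well at its +y end and 166 mm above the table: where the middle of the cap is while a bottle stands centred in this well (at the start to 2 mm). Each bottle is 166 mm tall, sauce-coloured, unlabelled, its 54 mm round body narrowing to a firmly fixed yellow cap, 29 mm wide and 20 mm high, by which it can be lifted from above
- cap_right (a point): the same for the well at the rack's -y end. The bottles look alike and either may be in either well: the filled one weighs 0.49 to 0.61 kg, the dummy 0.15 to 0.21 kg
- tray_floor (a point): centre of the inner floor, 2 mm above the table, of the fixed, empty steel tray; its x axis runs along the tray's 144 mm side, y along the 214 mm side
- tray: the same shallow steel tray, 144 x 214 mm, 34 mm high, walls 2 mm; origin on the table under its centre, axes as above

How it is judged:
At the end, for the whole second after the job is handed in: the dummy rests in the tray and the filled bottle in the rack, judged by weight: the tray bears 1.2 to 3.0 N and the rack 4.2 to 7.0 N (contact force between tray and anything else between 1.2 and 3 N and contact force between rack and anything else between 4.2 and 7 N); the robot touches nothing.
It also fails if it takes over 48 s, if anything falls off the work surface, if the arm or the gripper's body presses on something with over 40 N, if the wrist force passes 120 N, or if a joint passes its speed limit or range.

## Robot

A 6-joint arm with a two-finger parallel gripper is mounted at the origin on the work surface; the furniture and walls round the work are solid. World frame = base frame: x ahead of the robot, y to its left, z up, the work surface at z = 0. Lengths are in m, angles in rad, forces in N, time in s.
With the tool pointing down it reaches from about 0.225 to 0.875 m from the base axis. Payload 3.4 kg.
Tool frame: the origin (TCP) lies at the very end of the fingers, on their centre line; the grasp point (between the pads) lies 19 mm behind it; z points along the fingers, y is the direction in which the jaws open and shut (so a half turn about z gives the same grasp; the last joint's range is limited). The gripper opens to 85 mm and grips with 20 to 120 N. Pads are 22 mm wide; open, the fingers measure 114 mm over their backs; the gripper's body (76 mm by 85 mm) begins 54 mm behind the grasp point. The pads swing forward as they close: fully open they stand 13 mm farther back than shut.
Start: joints at [1.21, 0.276, 1.505, -0, 1.361, -0.121], TCP at [0.137, 0.559, 0.231] pointing down, gripper open.
Joint ranges: [-2.89, 2.89], [-0.75, 2.08], [0.22, 2.7], [-1.18, 4.32], [0.11, 2.71], [-2.7, 2.7]. Speed limits (rad/s): [2.57, 2.57, 3.14, 3.14, 3.14, 3.14].

## Interface

Orientations are given as a unit quaternion [w, x, y, z].
In Python, from rig import get_state, get_image, camera_model, sign_off gives the robot as it stands. The module is installed in compiled form; this text tells all that it offers.
- The arm moves only by the tool drive_tool, never from a script. Its argument "motion" is text: rows parted by semicolons, each of 7 numbers parted by spaces: the turn, a rotation vector about the tool's x, y, z in degrees, then the shift along the tool's x, y, z in m, then the opening in per cent of the stroke, from 0 (shut) to 100 (fully open). In form: wx wy wz tx ty tz hand; .... A call has 1 to 12 rows; each row shifts and turns the pose as measured when the row begins, along the tool's axes as they then stand; what a row does not reach is not made up. A row lasts 1/8 s, in which the tool goes at most 62.5 mm and 10.7 degrees, less where a joint would pass 70% of its speed; a pose out of reach is approached as far as the arm can. A call is refused whole if a number of a shift passes 0.0625 or a number of a turn 10.7, either way. A call with a gripper value outside its range is refused whole. The fingers move at their own pace and stop on an object; "newtons" is the grip in N (left out, the last holds). Time passes only in rows, so rows that do not move let the fingers close. It gives the time, the measured TCP pose, the force and the opening at its end, in the units of the state.
- get_state(): the state, without advancing time (a new reading comes with each control period).
- get_image(name): name is "scene" or "side" or "wrist"; returns (picture, depth): 400x640x3 uint8, red, green, blue; 400x640 float32, m along the optical axis (not along the pixel's ray), 0 where there is no reading.
- camera_model(name): a dict with "camera_matrix" (3x3 intrinsics, pixels), "cam_to_world" (4x4, takes a point from camera to world coordinates); the wrist camera has in their place "T_tool_cam" (4x4, takes a point from camera to tool coordinates, whose origin is the TCP and whose axes are the flange's). Camera axes: x right, y up, looking along -z (the intrinsics and any distortion apply to the point x, -y, -z); pixel columns grow to the right and rows downward; lengths in m; the calibration is good to about 2 mm. A picture is of the moment at which its call begins: read the wrist's pose just before it. camera_model takes no time and is no camera call.
- sign_off(): hands the job in, once; it reports no verdict.
The state is a dict: "clock": time; "qpos": joint angles; "qd": joint speeds; "effort": joint torques, N m; "position": TCP position; "ee_rot": TCP orientation; "contact_force": force on the tool from outside, world axes, zero at the start; "moment": the same for the moment, N m; "width": finger opening in m.
Only numpy, scipy, OpenCV 4.12 (cv2) and the standard library are available. Lean on these libraries where they do the work, as an engineer would, in place of code of your own. Each camera call takes 0.05 s, during which the arm holds its last target.

## Working session

There is one attempt and no reset: what is moved stays moved. The work goes in short steps, Python scripts to look and compute and a tool call to move; the robot and the scene stay as the last step left them, time stands still between calls to the robot, and variables do not carry over. Pictures are saved under pics/ and viewed, and the job is handed in when it is done.

Besides the shell and the picture viewer there is one more tool, called after ">>>" as a command line: name --argument value ..., lists and objects as JSON in quotes. drive_tool: Moves the arm, as the interface text tells. Its arguments: {"type":"object","properties":{"motion":{"type":"string"},"newtons":{"type":"number"}},"required":["motion"]}

```bash
mkdir -p pics; python3 - <<'E'
from rig import *
import cv2,numpy as np
s=get_state();print(s)
for n in("scene","side"):
    p,d=get_image(n);cv2.imwrite(f"pics/{n}0.png",p[:,:,::-1]);np.savez(f"{n}0.npz",p=p,d=d)
    m=camera_model(n);print(n,m)
print(camera_model("wrist"))
E
```

```text
{'clock': 0.0, 'qpos': array([ 1.21002241e+00,  2.76589269e-01,  1.50615665e+00,  7.31237764e-06,
        1.36068152e+00, -1.21030549e-01]), 'qd': array([-0.00145035, -0.00098421,  0.00053137,  0.00152983, -0.00103136,
        0.00183536]), 'effort': array([-1.18075914e-03, -4.16774976e+01, -2.45800763e+01, -3.12705124e-04,
        1.12971343e-02,  2.62595518e-05]), 'position': array([0.13636546, 0.55804607, 0.2304336 ]), 'ee_rot': array([-2.22342218e-04,  1.19585525e-01,  9.92823479e-01, -8.90047638e-04]), 'contact_force': array([ 0.68023599, -0.01886433,  0.75447154]), 'moment': array([-0.00666419, -0.02705041,  0.01306147]), 'width': 0.08553829166625161}
scene {'camera_matrix': array([[376.9115596 ,   0.        , 322.07041178],
       [  0.        , 376.9115596 , 204.5797399 ],
       [  0.        ,   0.        ,   1.        ]]), 'cam_to_world': array([[-0.48146597,  0.38795614, -0.78592656, -0.07445917],
       [-0.87621642, -0.23440032,  0.42107158,  0.32268462],
       [-0.02086414,  0.89137339,  0.45278932,  0.51328685],
       [ 0.        ,  0.        ,  0.        ,  1.      
[... 371 characters left out ...]
       [ 6.79887143e-03,  7.24407596e-01,  6.89338386e-01,
         8.66773877e-01],
       [ 0.00000000e+00,  0.00000000e+00,  0.00000000e+00,
         1.00000000e+00]])}
{'camera_matrix': array([[345.88637612,   0.        , 323.25439249],
       [  0.        , 345.88637612, 200.17246699],
       [  0.        ,   0.        ,   1.        ]]), 'T_tool_cam': array([[ 1.97346784e-03,  9.57563485e-01,  2.88215680e-01,
         7.39509917e-02],
       [ 9.99998028e-01, -1.95418535e-03, -3.54621270e-04,
        -2.76304858e-04],
       [ 2.23654481e-04,  2.88215811e-01, -9.57565453e-01,
        -1.43545372e-01],
       [ 0.00000000e+00,  0.00000000e+00,  0.00000000e+00,
         1.00000000e+00]])}
```

View pics/scene0.png

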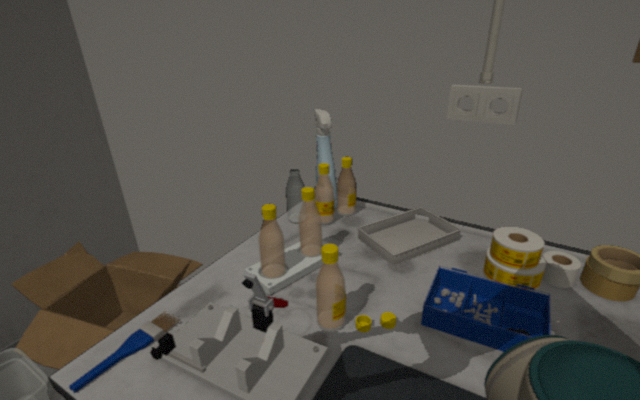

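View pics/side0.png

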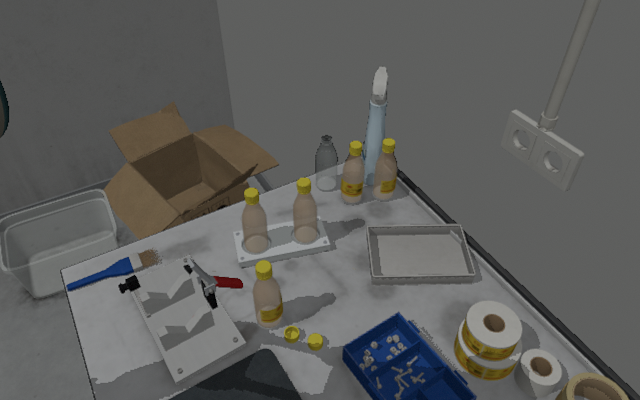

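The scene shows two unlabelled bottles in the white rack. In the side view their caps are at about (252,196) and (304,185), and the tray is centred near (420,253). A labelled bottle stands nearer the robot, and two more stand behind with the clear one.

```bash
cat > h.py <<'E'
import numpy as np,cv2
from rig import *
from scipy.spatial.transform import Rotation as R
def cloud(n,d,T=None):
    m=camera_model(n);K=m["camera_matrix"]
    if T is None:T=m["cam_to_world"]
    v,u=np.mgrid[:400,:640]
    P=np.stack([(u-K[0,2])/K[0,0]*d,-(v-K[1,2])/K[1,1]*d,-d],-1)
    W=P@T[:3,:3].T+T[:3,3]; W[d<=0]=np.nan
    return W
def tool_T(s):
    q=s["ee_rot"];T=np.eye(4);T[:3,:3]=R.from_quat([q[1],q[2],q[3],q[0]]).as_matrix();T[:3,3]=s["position"];return T
E
python3 - <<'E'
from h import *
for n in("scene","side"):
    z=np.load(n+"0.npz");p=z["p"].astype(int);W=cloud(n,z["d"])
    hsv=cv2.cvtColor(z["p"],cv2.COLOR_RGB2HSV)
    ye=((hsv[...,0]>20)&(hsv[...,0]<32)&(hsv[...,1]>150)&(hsv[...,2]>90)).astype(np.uint8)
    k,l,st,c=cv2.connectedComponentsWithStats(ye)
    for i in range(1,k):
        if st[i,4]<25: continue
        Q=W[l==i];Q=Q[np.isfinite(Q[:,0])]
        t=Q[Q[:,2]>np.nanmax(Q[:,2])-.006]
        print(n,c[i].round(),st[i,4],"med",np.median(Q,0).round(4),"zmax",Q[:,2].max().round(4),"top bbox centre",((t.min(0)+t.max(0))/2).round(4),len(t))
    # tray rim & rack
    Z=W[...,2]
    box={"side":[(225,210,340,270),(360,215,480,290)],"scene":[(240,235,345,295),(350,205,465,265)]}[n]
    for nm,(a,b,c2,d2),lo,hi in(("rack",box[0],.016,.028),("tray",box[1],.028,.042)):
        M=np.zeros(Z.shape,bool);M[b:d2,a:c2]=1;M&=(Z>lo)&(Z<hi)&(hsv[...,1]<60)
        k,l,st,_=cv2.connectedComponentsWithStats(M.astype(np.uint8),connectivity=8)
        Q=W[M];r=cv2.minAreaRect((Q[:,:2]*1000).astype(np.float32));print(n,nm,M.sum(),r,np.median(Q[:,2]), cv2.boxPoints(r).round(0).tolist())
E
```

```text
scene [346. 162.] 99 med [ 0.7304 -0.1851  0.1577] zmax 0.1669 top bbox centre [ 0.7358 -0.1899  0.1641] 38
scene [323. 169.] 102 med [ 0.7205 -0.1099  0.157 ] zmax 0.1671 top bbox centre [ 0.7257 -0.1129  0.1641] 37
scene [307. 193.] 165 med [0.5863 0.0023 0.1686] zmax 0.1777 top bbox centre [ 5.948e-01 -5.000e-04  1.747e-01] 62
scene [351. 199.] 73 med [ 0.7132 -0.1882  0.0515] zmax 0.0709 top bbox centre [ 0.7131 -0.1894  0.0681] 10
scene [324. 208.] 174 med [ 0.7044 -0.0982  0.0554] zmax 0.1424 top bbox centre [ 0.5864 -0.0138  0.1411] 3
scene [268. 211.] 198 med [0.5529 0.1059 0.1693] zmax 0.1764 top bbox centre [0.5607 0.103  0.1735] 91
scene [329. 253.] 302 med [0.377  0.0685 0.1606] zmax 0.1672 top bbox centre [0.3841 0.0655 0.1642] 148
scene [510. 255.] 329 med [ 0.2944 -0.2945  0.0764] zmax 0.0923 top bbox centre [ 0.3006 -0.2996  0.0893] 57
scene [533. 255.] 71 med [ 0.2674 -0.3247  0.0841] zmax 0.0931 top bbox centre [ 0.2678 -0.331   0.0902] 23
scene [507. 264.] 52 med [ 0.2951 -0.2944  0.0545] zmax 0.0585 top bbox centre [ 0.299  -0.2991  0.0556] 47
scene [502. 275.] 24
[... 2120 characters left out ...]
3 -0.2859  0.0291] zmax 0.0448 top bbox centre [ 0.2895 -0.2862  0.042 ] 14
side [497. 351.] 132 med [ 0.2655 -0.3312  0.0828] zmax 0.0926 top bbox centre [ 0.2678 -0.3364  0.0898] 37
side [498. 373.] 51 med [ 0.2525 -0.3427  0.0316] zmax 0.0431 top bbox centre [ 0.2533 -0.3443  0.0412] 12
side rack 1803 ((574.9068603515625, 53.90801239013672), (95.67493438720703, 200.94651794433594), 13.958476066589355) 0.020959577512716487 [[504.0, 140.0], [553.0, -55.0], [646.0, -32.0], [597.0, 163.0]]
side tray 772 ((547.5967407226562, -258.94500732421875), (174.8928985595703, 249.20578002929688), 2.584059476852417) 0.031889084073717044 [[455.0, -138.0], [466.0, -387.0], [641.0, -379.0], [629.0, -131.0]]
```

>>> drive_tool --motion "0 0 0 -0.02 -0.013 0 100;0 0 0 -0.043 -0.028 0 100;0 0 0 -0.043 -0.028 0 100;0 0 0 -0.043 -0.028 0 100;0 0 0 -0.043 -0.028 0 100;0 0 0 -0.043 -0.028 0 100;0 0 0 -0.043 -0.028 0 100;0 0 0 -0.043 -0.028 0 100;0 0 0 -0.043 -0.028 0 100;0 0 0 -0.043 -0.028 0 100;0 0 0 -0.043 -0.028 0 100;0 0 0 -0.02 -0.013 0 100" --newtons 60

```text
clock: 1.6
position: [0.5301, 0.1376, 0.2258]
ee_rot: [-0.002, 0.117, 0.993, -0.003]
contact_force: [0.3, -0.5, 0.6]
width: 0.0853
```

```bash
cat >> h.py <<'E'
def rel(target):
    s=get_state();T=tool_T(s);print("pos",T[:3,3].round(4),"tool z",T[:3,2].round(3),"tool x",T[:3,0].round(3),"t",s["clock"],"F",s["contact_force"].round(2),"w",s["width"])
    print("shift in tool",(T[:3,:3].T@(np.array(target)-T[:3,3])).round(4))
E
python3 - <<'E'
from h import *
rel([.5615,.105,.2])
for n in("scene","side"):
    z=np.load(n+"0.npz");W=cloud(n,z["d"]);Z=W[...,2]
    M=(W[...,0]>.42)&(W[...,0]<.7)&(W[...,1]<-.1)&(W[...,1]>-.42)&(Z>.02)&(Z<.045)
    k,l,st,c=cv2.connectedComponentsWithStats(M.astype(np.uint8),connectivity=8)
    for i in range(1,k):
        if st[i,4]<60: continue
        Q=W[l==i];print(n,st[i],cv2.minAreaRect((Q[:,:2]*1000).astype(np.float32)),np.percentile(Q,[1,99],axis=0).round(3).tolist())
z=np.load("side0.npz");W=cloud("side",z["d"])
for uv in [(368,227),(466,226),(474,281),(370,283),(420,253)]:print(uv,W[uv[1],uv[0]].round(3))
p,d=get_image("wrist");cv2.imwrite("pics/w1.png",p[:,:,::-1])
E
```

```text
pos [0.5301 0.1376 0.2258] tool z [-0.005 -0.005 -1.   ] tool x [-0.973  0.233  0.004] t 1.6 F [ 0.3  -0.45  0.61] w 0.08530360365570361
shift in tool [-0.0382 -0.0242  0.0258]
scene [ 358  194  108   65 1631] ((540.0870971679688, -255.65798950195312), (222.06732177734375, 270.6806640625), 29.242300033569336) [[0.463, -0.418, 0.02], [0.693, -0.141, 0.044]]
side [ 366  192  140   89 1810] ((537.5982666015625, -250.6519012451172), (224.86212158203125, 269.50518798828125), 29.722150802612305) [[0.46, -0.418, 0.02], [0.693, -0.137, 0.044]]
(368, 227) [ 0.604 -0.141  0.026]
(466, 226) [ 0.608 -0.363  0.024]
(474, 281) [ 0.476 -0.357 -0.003]
(370, 283) [ 0.469 -0.137 -0.001]
(420, 253) [ 0.549 -0.253  0.   ]
```

View pics/w1.png

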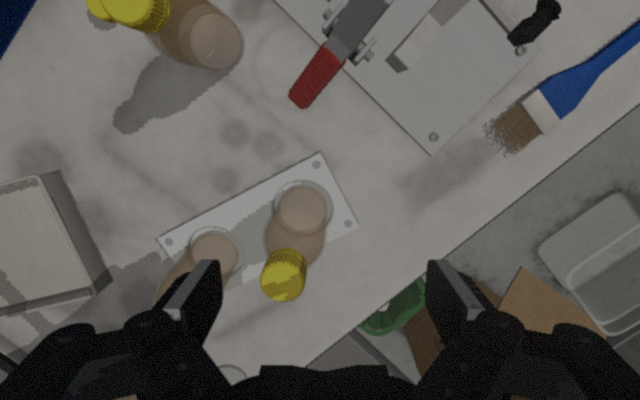

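The wrist view shows the left bottle's cap at (285,274), between the fingers and slightly to the left. The rack is behind it. Next I centre over the cap and look again.

>>> drive_tool --motion "0 0 0 -0.02 -0.013 0 70;0 0 0 -0.02 -0.012 0.005 70;0 0 0 0 0 0 70"

```text
clock: 2.02
position: [0.5652, 0.1011, 0.2189]
ee_rot: [-0.003, 0.118, 0.993, -0.003]
contact_force: [-0.2, -0.8, -0.3]
width: 0.0595
```

```bash
python3 - <<'E'
from h import *
rel([.5615,.105,.146])
s=get_state();p,d=get_image("wrist");cv2.imwrite("pics/w2.png",p[:,:,::-1])
T=tool_T(s)@camera_model("wrist")["T_tool_cam"];W=cloud("wrist",d,T)
hsv=cv2.cvtColor(p,cv2.COLOR_RGB2HSV)
ye=((hsv[...,0]>20)&(hsv[...,0]<32)&(hsv[...,1]>150)&(hsv[...,2]>90)).astype(np.uint8)
k,l,st,c=cv2.connectedComponentsWithStats(ye)
for i in range(1,k):
    if st[i,4]<60: continue
    Q=W[l==i];Q=Q[np.isfinite(Q[:,0])];t=Q[Q[:,2]>np.percentile(Q[:,2],90)-.005]
    print(c[i].round(),st[i,4],Q[:,2].max(),((t.min(0)+t.max(0))/2).round(4),(t.max(0)-t.min(0)).round(4))
E
```

```text
pos [0.5652 0.1011 0.2189] tool z [-0.007 -0.006 -1.   ] tool x [-0.972  0.235  0.006] t 2.025 F [-0.19 -0.84 -0.3 ] w 0.059518957443035106
shift in tool [0.0041 0.0035 0.0729]
[326. 219.] 1961 0.17855742600804836 [0.5609 0.1032 0.1753] [0.0276 0.0273 0.0065]
[171. 300.] 724 0.1786472350958572 [ 0.5885 -0.001   0.176 ] [0.0171 0.025  0.0053]
```

View pics/w2.png

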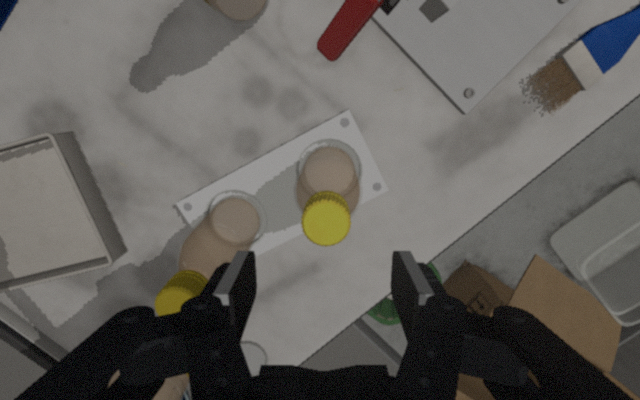

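The wrist view shows the left cap at (326,219) between the fingers, and its centre measures (0.561, 0.104). The right cap is at (171,300).

>>> drive_tool --motion "-0.4 -0.3 0 0.0047 0.002 0 70;0 0 0 0 0 0.02 70;0 0 0 0 0 0.02 70;0 0 0 0 0 0.02 70;0 0 0 0 0 0.01 70;0 0 0 0 0 0 70"

```text
clock: 2.82
position: [0.5552, 0.1106, 0.1494]
ee_rot: [-0.0, 0.115, 0.993, 0.002]
contact_force: [0.2, -0.5, 0.3]
width: 0.0595
```

```bash
python3 - <<'E'
from h import *
rel([.561,.104,.146])
E
```

```text
pos [0.5552 0.1106 0.1494] tool z [ 0.     0.004 -1.   ] tool x [-0.973  0.229  0.001] t 2.825 F [ 0.16 -0.5   0.26] w 0.05950410490150156
shift in tool [-0.0071 -0.0052  0.0033]
```

>>> drive_tool --motion "0 0 0 -0.007 -0.005 0.002 70;0 0 0 0 0 0 70"

```text
clock: 3.08
position: [0.5621, 0.1042, 0.1488]
ee_rot: [0.001, 0.115, 0.993, 0.002]
contact_force: [-0.4, -0.4, -0.5]
width: 0.0596
```

```bash
python3 - <<'E'
from h import *
rel([.561,.104,.146])
E
```

```text
pos [0.5621 0.1042 0.1488] tool z [ 0.003  0.004 -1.   ] tool x [-0.974  0.228 -0.002] t 3.075 F [-0.41 -0.4  -0.45] w 0.0596428577281204
shift in tool [ 0.001  -0.0004  0.0028]
```

>>> drive_tool --motion "0 0 0 0 0 0.003 70;0 0 0 0 0 0 25;0 0 0 0 0 0 25;0 0 0 0 0 0 25;0 0 0 0 0 0 25;0 0 0 0 0 0 25" --newtons 60

```text
clock: 3.82
position: [0.5629, 0.1039, 0.1467]
ee_rot: [0.002, 0.115, 0.993, 0.003]
contact_force: [0.1, -0.8, 1.0]
width: 0.0276
```

```bash
python3 - <<'E'
from h import *
rel([.561,.104,.146])
E
```

```text
pos [0.5629 0.1039 0.1467] tool z [ 0.005  0.005 -1.   ] tool x [-0.973  0.229 -0.004] t 3.825 F [ 0.1  -0.82  1.04] w 0.027608070697385224
shift in tool [ 0.0019 -0.0003  0.0007]
```

Gripped at a width of 27.6 mm; the command was 25 % (21 mm), so the cap stopped it. Lifting to weigh.

>>> drive_tool --motion "0 0 0 0 0 -0.01 20;0 0 0 0 0 -0.02 20;0 0 0 0 0 -0.015 20;0 0 0 0 0 0 20;0 0 0 0 0 0 20;0 0 0 0 0 0 20"

```text
clock: 4.58
position: [0.5589, 0.1036, 0.189]
ee_rot: [-0.003, 0.115, 0.993, 0.002]
contact_force: [0.7, -0.2, -5.5]
width: 0.0276
```

```bash
python3 - <<'E'
from h import *
rel([.561,.104,.146]);F=[]
for i in range(3):
    p,d=get_image("side");F.append(get_state()["contact_force"].round(2))
print(F)
cv2.imwrite("pics/s3.png",p[:,:,::-1])
E
```

```text
pos [0.5589 0.1036 0.189 ] tool z [-0.006  0.004 -1.   ] tool x [-0.973  0.229  0.007] t 4.575 F [ 0.73 -0.17 -5.55] w 0.027617743833790915
shift in tool [-0.0022  0.0007  0.043 ]
[array([-0.23, -0.28, -5.37]), array([ 0.26, -0.54, -5.76]), array([ 0.25,  0.43, -5.63])]
```

View pics/s3.png

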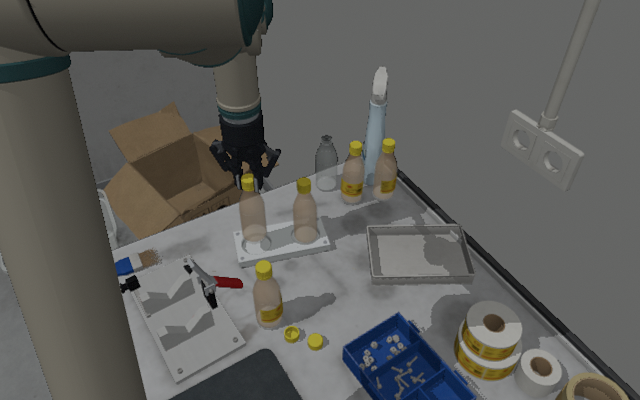

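The first lift reads about 5.6 N, or 0.57 kg, so this is the filled bottle. The side view shows it at (252,210), raised clear of its well. I'm lowering it back.

>>> drive_tool --motion "-0.2 -0.6 0 -0.0038 0.001 0 20;0 0 0 0 0 0.01 20;0 0 0 0 0 0.01 20;0 0 0 0 0 0.008 20;0 0 0 0 0 0 20"

```text
clock: 5.35
position: [0.5625, 0.1038, 0.1578]
ee_rot: [0.001, 0.115, 0.993, 0.003]
contact_force: [0.0, -1.2, -6.3]
width: 0.0278
```

```bash
python3 - <<'E'
from h import *
rel([.5629,.1039,.1467])
E
```

```text
pos [0.5625 0.1038 0.1578] tool z [ 0.003  0.005 -1.   ] tool x [-0.973  0.229 -0.002] t 5.35 F [ 0.04 -1.16 -6.35] w 0.027788639692441566
shift in tool [-0.0004  0.0001  0.0111]
```

>>> drive_tool --motion "0 0 0 0 0 0.005 20;0 0 0 0 0 0.004 20;0 0 0 0 0 0.003 20;0 0 0 0 0 0 20"

```text
clock: 5.85
position: [0.5642, 0.1037, 0.147]
ee_rot: [0.003, 0.115, 0.993, 0.003]
contact_force: [0.1, 0.1, -6.5]
width: 0.0273
```

```bash
python3 - <<'E'
from h import *
rel([.5629,.1039,.1467])
E
```

```text
pos [0.5642 0.1037 0.147 ] tool z [ 0.007  0.005 -1.   ] tool x [-0.974  0.229 -0.006] t 5.85 F [ 0.07  0.08 -6.51] w 0.027332272201375084
shift in tool [ 0.0013 -0.0001  0.0003]
```

>>> drive_tool --motion "0 -0.3 0 0.001 0 0.002 20;0 0 0 0 0 0 20"

```text
clock: 6.1
position: [0.5641, 0.1038, 0.1469]
ee_rot: [0.008, 0.115, 0.993, 0.003]
contact_force: [-0.2, -0.2, -6.2]
width: 0.0275
```

```bash
python3 - <<'E'
from h import *
rel([.5629,.1039,.1467])
E
```

```text
pos [0.5641 0.1038 0.1469] tool z [ 0.016  0.003 -1.   ] tool x [-0.973  0.229 -0.015] t 6.1 F [-0.17 -0.17 -6.16] w 0.02749034554437943
shift in tool [ 0.0012 -0.0002  0.0002]
```

>>> drive_tool --motion "0.2 0.7 0 0.001 0 0.003 20;0 0 0 0 0 0.001 20;0 0 0 0 0 0 20"

```text
clock: 6.48
position: [0.5658, 0.1037, 0.1468]
ee_rot: [0.005, 0.115, 0.993, 0.002]
contact_force: [-0.3, -0.3, -1.6]
width: 0.0275
```

```bash
python3 - <<'E'
from h import *
rel([.5629,.1039,.1467])
E
```

```text
pos [0.5658 0.1037 0.1468] tool z [ 0.011  0.002 -1.   ] tool x [-0.974  0.228 -0.01 ] t 6.475 F [-0.3  -0.25 -1.55] w 0.027513772801144032
shift in tool [ 0.0029 -0.0005  0.0001]
```

>>> drive_tool --motion "0 0.4 0 0.002 0 0.001 20;0 0 0 0 0 0 20;0 0 0 0 0 0 70;0 0 0 0 0 0 70;0 0 0 0 0 0 70"

```text
clock: 7.1
position: [0.5655, 0.1044, 0.146]
ee_rot: [0.003, 0.115, 0.993, 0.002]
contact_force: [0.0, -0.0, 0.5]
width: 0.0596
```

```bash
python3 - <<'E'
from h import *
rel([.563,.1039,.225])
E
```

```text
pos [0.5655 0.1044 0.146 ] tool z [ 0.007  0.004 -1.   ] tool x [-0.974  0.228 -0.006] t 7.1 F [ 0.03 -0.02  0.45] w 0.05961351115163097
shift in tool [ 0.0018 -0.0006 -0.079 ]
```

>>> drive_tool --motion "0 0.3 0 0 0 -0.02 70;0 0 0 0 0 -0.03 70;0 0 0 0 0 -0.025 70;0 0 0 -0.012 -0.024 0 70;0 0 0 -0.012 -0.024 0 70;0 0 0 -0.012 -0.024 0 70;0 0 0 -0.012 -0.024 0 70;0 0 0 0 0 0 70;0 0 0 0 0 0 70"

```text
clock: 8.22
position: [0.5906, -0.0013, 0.2219]
ee_rot: [0.0, 0.114, 0.993, 0.004]
contact_force: [0.7, -0.6, -0.3]
width: 0.0593
```

```bash
cat >> h.py <<'E'
def caps(fn):
    s=get_state();p,d=get_image("wrist");cv2.imwrite(fn,p[:,:,::-1])
    T=tool_T(s)@camera_model("wrist")["T_tool_cam"];W=cloud("wrist",d,T)
    hsv=cv2.cvtColor(p,cv2.COLOR_RGB2HSV)
    ye=((hsv[...,0]>20)&(hsv[...,0]<32)&(hsv[...,1]>150)&(hsv[...,2]>90)).astype(np.uint8)
    k,l,st,c=cv2.connectedComponentsWithStats(ye)
    for i in range(1,k):
        if st[i,4]<60: continue
        Q=W[l==i];Q=Q[np.isfinite(Q[:,0])];t=Q[Q[:,2]>np.percentile(Q[:,2],90)-.005]
        print(c[i].round(),st[i,4],Q[:,2].max().round(4),((t.min(0)+t.max(0))/2).round(4),(t.max(0)-t.min(0)).round(4))
E
python3 - <<'E'
from h import *
rel([.59,.0,.146]);caps("pics/w4.png")
E
```

```text
pos [ 0.5906 -0.0013  0.2219] tool z [ 0.001  0.008 -1.   ] tool x [-0.974  0.227  0.001] t 8.225 F [ 0.71 -0.65 -0.25] w 0.059347072338129844
shift in tool [0.0008 0.0006 0.0759]
[494. 142.] 2072 0.1787 [0.5635 0.1015 0.1755] [0.0273 0.0274 0.0066]
[325. 227.] 1949 0.1785 [ 5.935e-01 -3.000e-04  1.753e-01] [0.0274 0.0271 0.0064]
[265. 313.] 410 0.0715 [ 0.7172 -0.0928  0.0672] [0.0262 0.0168 0.0087]
```

View pics/w4.png

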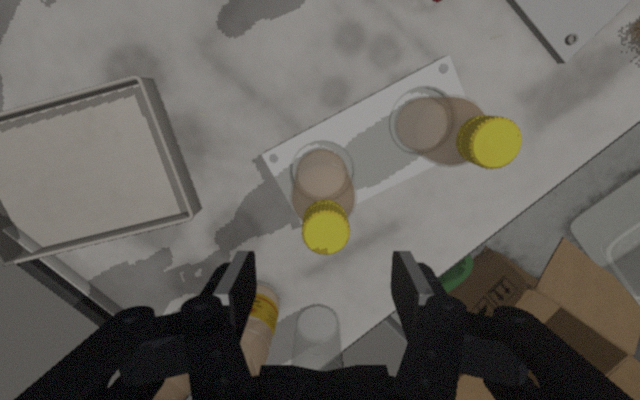

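The filled bottle stands upright in its well, cap at (494,142), top height unchanged. The right cap is at (325,227), measured at (0.593, 0.000). Descending and gripping.

>>> drive_tool --motion "0 0 0 -0.001 0 0.01 70;0 0 0 0 0 0.02 70;0 0 0 0 0 0.02 70;0 0 0 0 0 0.015 70;0 0 0 0 0 0.007 70;0 0 0 0 0 0 70"

```text
clock: 9.02
position: [0.5907, 0.0031, 0.1459]
ee_rot: [-0.0, 0.112, 0.994, 0.004]
contact_force: [-0.9, 0.1, -0.2]
width: 0.0596
```

```bash
python3 - <<'E'
from h import *
rel([.592,.0,.146])
E
```

```text
pos [0.5907 0.0031 0.1459] tool z [ 0.     0.009 -1.   ] tool x [-0.975  0.222  0.002] t 9.025 F [-0.88  0.06 -0.19] w 0.059637576866502805
shift in tool [-0.002  -0.0028 -0.0002]
```

>>> drive_tool --motion "0 0 0 -0.002 -0.003 0 70;0 0 0 0 0 0 25;0 0 0 0 0 0 25;0 0 0 0 0 0 20;0 0 0 0 0 0 20;0 0 0 0 0 0 20;0 0 0 0 0 -0.01 20;0 0 0 0 0 -0.02 20;0 0 0 0 0 -0.02 20;0 0 0 0 0 0 20;0 0 0 0 0 0 20;0 0 0 0 0 0 20"

```text
clock: 10.52
position: [0.5919, -0.001, 0.1986]
ee_rot: [-0.0, 0.112, 0.994, 0.004]
contact_force: [0.3, -0.7, -2.2]
width: 0.0276
```

```bash
python3 - <<'E'
from h import *
rel([.535,-.25,.19]);F=[]
for i in range(3):
    p,d=get_image("side");F.append(get_state()["contact_force"].round(2))
print(F)
cv2.imwrite("pics/s5.png",p[:,:,::-1])
E
```

```text
pos [ 0.5919 -0.001   0.1986] tool z [ 0.     0.008 -1.   ] tool x [-0.975  0.222  0.001] t 10.525 F [ 0.32 -0.68 -2.23] w 0.027613509223218986
shift in tool [ 2.000e-04 -2.555e-01  6.500e-03]
[array([-0.15, -0.3 , -2.09]), array([ 0.34, -0.52, -2.32]), array([ 0.19, -0.21, -1.18])]
```

View pics/s5.png

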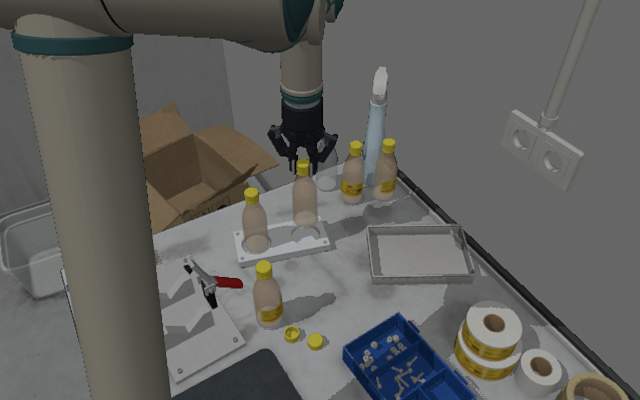

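The second bottle reads about 2 N, so it is the dummy. The side view shows it at (304,195), lifted clear. Carrying it to the tray.

>>> drive_tool --motion "0 0 0 0 0 -0.01 20;0 0 0 0 -0.015 -0.005 20;0 0 0 0 -0.025 0 20;0 0 0 0 -0.032 0 20;0 0 0 0 -0.032 0 20;0 0 0 0 -0.032 0 20;0 0 0 0 -0.032 0 20;0 0 0 0 -0.032 0 20;0 0 0 0 -0.025 0 20;0 0 0 0 -0.01 0 20;0 0 0 0 0 0 20;0 0 0 0 0 0 20"

```text
clock: 12.18
position: [0.536, -0.2451, 0.2172]
ee_rot: [0.002, 0.112, 0.994, 0.001]
contact_force: [-0.0, 1.4, -1.5]
width: 0.0276
```

```bash
python3 - <<'E'
from h import *
rel([.54,-.25,.138])
p,d=get_image("side");cv2.imwrite("pics/s6.png",p[:,:,::-1])
E
```

```text
pos [ 0.536  -0.2451  0.2172] tool z [ 0.003  0.002 -1.   ] tool x [-0.975  0.223 -0.003] t 12.175 F [-0.01  1.38 -1.47] w 0.027560531802407476
shift in tool [-0.0048 -0.0041  0.0792]
```

View pics/s6.png

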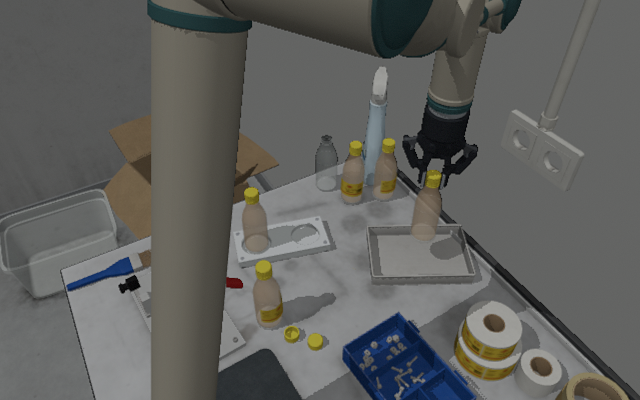

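The bottle hangs upright over the tray at (427,205). Lowering.

>>> drive_tool --motion "0 0 0 0 0 0.01 20;0 0 0 0 0 0.02 20;0 0 0 0 0 0.02 20;0 0 0 0 0 0.012 20;0 0 0 0 0 0.004 20;0 0 0 0 0 0 20"

```text
clock: 12.98
position: [0.5371, -0.2408, 0.1477]
ee_rot: [0.001, 0.11, 0.994, 0.002]
contact_force: [-0.4, -0.7, -1.3]
width: 0.0276
```

```bash
python3 - <<'E'
from h import *
rel([.54,-.25,.138])
E
```

```text
pos [ 0.5371 -0.2408  0.1477] tool z [ 0.003  0.003 -1.   ] tool x [-0.976  0.218 -0.002] t 12.975 F [-0.39 -0.71 -1.26] w 0.02760783472782523
shift in tool [-0.0048 -0.0084  0.0096]
```

>>> drive_tool --motion "0 0 0 0 0 0.004 20;0 0 0 0 0 0.003 20;0 0 0 0 0 0.002 20;0 0 0 0 0 0 20"

```text
clock: 13.48
position: [0.5381, -0.2414, 0.1397]
ee_rot: [0.003, 0.11, 0.994, 0.001]
contact_force: [-0.2, 1.0, -2.0]
width: 0.0273
```

```bash
python3 - <<'E'
from h import *
rel([.54,-.25,.138])
E
```

```text
pos [ 0.5381 -0.2414  0.1397] tool z [ 0.006  0.002 -1.   ] tool x [-0.976  0.218 -0.006] t 13.475 F [-0.22  0.96 -1.98] w 0.027325188983242207
shift in tool [-0.0037 -0.008   0.0017]
```

>>> drive_tool --motion "0 0.3 0 0 0 0.002 20;0 0 0 0 0 0 20"

```text
clock: 13.72
position: [0.5395, -0.2421, 0.1399]
ee_rot: [0.002, 0.11, 0.994, 0.001]
contact_force: [0.7, -0.5, -2.1]
width: 0.0274
```

>>> drive_tool --motion "0 0 0 0 0 0.001 20;0 0 0 0 0 0 20"

```text
clock: 13.98
position: [0.5399, -0.2422, 0.1394]
ee_rot: [0.003, 0.11, 0.994, 0.001]
contact_force: [-0.5, 0.3, -0.5]
width: 0.0275
```

>>> drive_tool --motion "0 0 0 0 0 0.0015 20;0 0 0 0 0 0 20;0 0 0 0 0 0 20"

```text
clock: 14.35
position: [0.5405, -0.2424, 0.1394]
ee_rot: [0.004, 0.11, 0.994, 0.0]
contact_force: [0.2, 0.3, 1.8]
width: 0.0274
```

It rests on the tray floor: the force has gone positive with no further descent. Releasing and going up.

>>> drive_tool --motion "0 0 0 0 0 0 40;0 0 0 0 0 0 70;0 0 0 0 0 0 70;0 0 0 0 0 0 70;0 0 0 0 0 -0.015 70;0 0 0 0 0 -0.03 70;0 0 0 0 0 -0.035 70;0 0 0 0 0 -0.035 70;0 0 0 0 0 -0.02 70;0 0 0 0 0 0 70;0 0 0 0 0 0 70"

```text
clock: 15.72
position: [0.5396, -0.2426, 0.2829]
ee_rot: [0.005, 0.11, 0.994, -0.001]
contact_force: [0.2, -0.1, -0.0]
width: 0.0598
```

```bash
python3 - <<'E'
from h import *
rel([.54,-.25,.138])
p,d=get_image("side");cv2.imwrite("pics/s7.png",p[:,:,::-1]);caps("pics/w7.png")
E
```

```text
pos [ 0.5396 -0.2426  0.2829] tool z [ 0.011 -0.003 -1.   ] tool x [-0.976  0.218 -0.011] t 15.725 F [ 0.16 -0.09 -0.01] w 0.05981863200837401
shift in tool [-0.0004 -0.0071  0.1449]
[324. 193.] 1083 0.1705 [ 0.5413 -0.2429  0.1673] [0.0275 0.0274 0.0063]
[461. 272.] 216 0.0688 [ 0.7045 -0.1094  0.0653] [0.0078 0.0317 0.0071]
[387. 296.] 86 0.0678 [ 0.7168 -0.2034  0.0646] [0.0068 0.0095 0.0063]
```

View pics/s7.png

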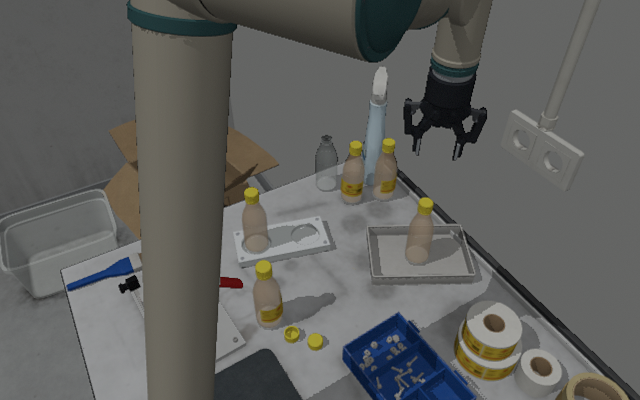

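View pics/w7.png

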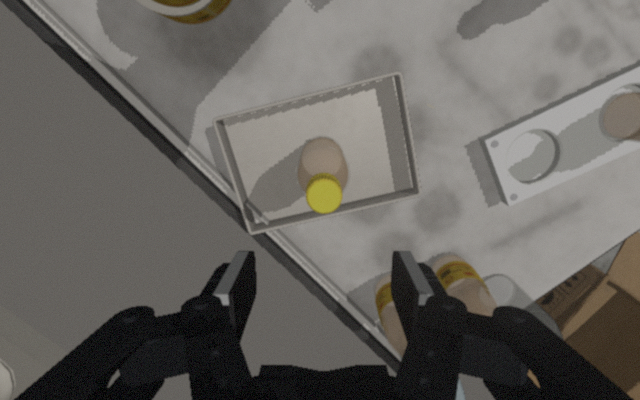

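The dummy stands upright in the middle of the tray: side view (420,235), wrist view (324,193), cap top at 0.168 m. The filled bottle stands in the rack with its cap at (252,196), and the gripper is clear of everything.

```bash
python3 -c "
from rig import *
print(sign_off())"
```

```text
the job is handed in; nothing more can be done
None
```

The dummy is in the steel tray, the filled bottle is back in the rack, and I handed the job in at about 15.8 s of the 48 s allowed.

- **Weighing:** the +y (left) bottle read about 5.6 N, roughly 0.57 kg, so it is the filled one. I put it back in its well. The right bottle read about 2 N, which makes it the dummy. One of its readings stood apart at 1.2 N; I took this as noise.
- **Last checks:** the final side and wrist pictures show the dummy upright near the tray's centre and the filled bottle upright in its well. The gripper was open and about 0.11 m above the dummy, with contact force near 0 N.
- **One hitch:** when I lowered the filled bottle, the arm stopped slightly short and 2–3 mm off in x. I brought it down in small steps until the floor took the load, and it ended standing correctly.

The load on the tray and on the rack can't be read directly. I infer those two from the lift readings and the pictures.

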